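Hold the hand microscope over the router's processor

ROBOT

A 6-joint arm with a two-finger parallel gripper is mounted at the origin on the work surface. World frame = base frame: x ahead of the robot, y to its left, z up, the work surface at z = 0. Lengths are in m, angles in degrees, forces in N, time in s.
With the tool pointing down it reaches from about 0.25 to 0.725 m from the base axis. Payload 9.7 kg.
Tool frame: the origin (TCP) lies between the finger pads; the fingertips stand 11 mm ahead of it and the grasp point (between the pads) lies 8 mm behind it; z points along the fingers, x is the direction in which the jaws open and shut, and the axes are right-handed (so a half turn about z gives the same grasp; the last joint's range is limited). The gripper opens to 85 mm and grips with 20 to 120 N. Pads are 22 mm wide; open, the fingers measure 114 mm over their backs; the gripper's body (76 mm by 85 mm) begins 54 mm behind the grasp point. The pads swing forward as they close: fully open they stand 13 mm farther back than shut.
Start: joints at [73.74, 4.979, 10.078, 95.1, 0, 90], TCP at [0.154, 0.528, 0.202] pointing down, gripper open.
Joint ranges: [-179.16, 179.16], [-48.56, 103.87], [-65.8, 70.77], [-126.05, 130.52], [-82.76, 87.17], [-180, 180]. Speed limits (degrees/s): [127.2, 127.2, 147.25, 180, 180, 180].

INTERFACE

Orientations are given as [roll, pitch, yaw] about the fixed x, y, z axes, in that order (R = Rz(yaw) Ry(pitch) Rx(roll)).
In Python, from workcell import get_obs, camera, job_done, spotter gives the robot as it stands.
- The arm moves only by the tool play_rows, never from a script. Its argument "rows" is a list of rows, each a list of 3 entries, a list of its own where there are three numbers: the closure, from 0 (fully open) to 1 (shut), then the shift along the tool's x, y, z in cm, then the turn, a rotation vector about the tool's x, y, z in degrees. In form: [[claw, [x, y, z], [wx, wy, wz]], ...]. A call has 1 to 12 rows; each row shifts and turns the pose as measured when the row begins, along the tool's axes as they then stand; what a row does not reach is not made up. A row lasts 1/10 s, in which the tool goes at most 50 mm and 8.59 degrees, less where a joint would pass 70% of its speed; a pose out of reach is approached as far as the arm can. A call is refused whole if a number of a shift passes 5 or a number of a turn 8.59, either way. A call with a gripper value outside its range is refused whole. The fingers move at their own pace and stop on an object; "newtons" is the grip in N (left out, the last holds). Time passes only in rows, so rows that do not move let the fingers close. It gives the time, the measured TCP pose, the force and the opening at its end, in the units of the state.
- get_obs(): the state, without advancing time (a new reading comes with each control period).
- camera(name): name is "scene" or "top" or "wrist"; returns a dict with "img" (480x640x3 uint8, red, green, blue), "intrinsics" (3x3 intrinsics, pixels), "xyz" and "orientation" of the camera in the world. Camera axes: x right, y down, z forward; pixel columns grow to the right and rows downward; lengths in m; the calibration is good to about 2 mm. A picture is of the moment at which its call begins. There is no depth.
- job_done(): hands the job in, once; it reports no verdict.
Trained networks look in a picture, given as the dict that the camera call returned (one of the last four; its "shot" number tells which), for a name from the list of things; names that differ only in an ending like _2 or _b are one class to them, and where a whole thing is asked for, a point or a joint stands for the part that bears it (a point fixed in the world has none). Each returns a list of dicts, best first, with "confidence" (0 to 1); they miss things now and then, are a little off and sometimes report something else, mostly with a low value. They report only what shows in the picture. A call takes as long as a camera call.
- spotter.spot_in(picture, thing): "point" ([x, y, z] in m, in world coordinates, good to about 4 mm: the middle of the surface that is visible of it).
- spotter.trace(picture, thing): "pixels" (480x640 bool, what is visible of it).
The state is a dict: "time": time; "q": joint angles; "qd": joint speeds; "joint_efforts": joint torques, N m; "ee_pos": TCP position; "tcp_rot": TCP orientation; "wrist_force": force on the tool from outside, world axes, zero at the start; "torque": the same for the moment, N m; "opening": finger opening in m.
Only numpy, scipy, OpenCV 4.12 (cv2) and the standard library are available. Lean on these libraries where they do the work, as an engineer would, in place of code of your own. Each camera call takes 0.05 s, during which the arm holds its last target.

TASK

I want to read the marking on the opened router's processor: lift the hand microscope up and off its fork on the stand, carry it nose down to the opened router on the desk, without knocking the router, its antennas or anything else on the desk, and bring its nose over the large square processor chip. Finish while holding it there, still and upright, with the nose centred over the chip and about a centimetre above it, touching nothing; do not put it down or let go.

Things in the scene. Friction and masses are not known exactly. Their poses are not given: they have to be found in the camera images.
- scope_centre (a point): Centre (half-way up) of the hand microscope, a round instrument 140 mm long, 130 g, nose down: nose barrel 26 mm diameter, 50 mm long; grey focus ring 44 mm diameter, 16 mm high; black body 34 mm diameter, 74 mm long to the flat top (grip there; its middle is 33 mm above this point). z up along its axis, yaw means nothing. Hangs loosely by the focus ring on a fork, no latch: lift straight up
- scope_nose (a point): Centre of the nose tip of the microscope, its lowest point as it hangs, 70 mm below scope_centre along its axis; z axis up along the instrument
- processor (a point): Middle of the top face of the processor: flat black chip 28 mm square with bright leads round it, the only large square chip on the green board in the opened router, its top 13.5 mm above the desk; z up, x and y along the router's sides. A finned heat sink 24 mm square stands 62 mm away along +y, 9.5 mm higher than the chip
- router: Opened router (lid off), fixed: dark steel tray 170 (x) by 240 (y) mm, walls 42 mm high, origin under its centre on the desk, z up. At y = +137 and -137 mm (short sides) four black stub antennas stand in a row from x = -54 to 54 mm, 13 mm thick, tops 117 mm above the desk. Processor at x = 12, y = -22 mm; the other parts in the tray are lower than 30 mm
- stand: Steel fork stand, fixed: base 120 (x) by 210 (y) mm, origin under its centre on the desk, z up. A crossbar at x = 30 mm carries forks at y = 55 and -55 mm that point to -x; prong tops 115 mm above the desk, slot 31 mm wide, prong ends (x = -42 mm) with upturned lips 8 mm high. One fork holds the microscope (either may), the other a torch
- torch_centre (a point): Centre of a pocket torch 110 mm long that hangs on the other fork by its flared head (38 mm diameter, head top 145 mm above the desk, body 22 mm diameter); leave it
- carton: Bystander: open cardboard box 110 by 90 by 70 mm with handsets in it, origin under its centre, stands between router and stand
- tape: Bystander: roll of tape lying flat, 84 mm diameter, 24 mm high, origin under its centre
- cards: Bystander: stack of white cards 54 by 86 by 29 mm, origin under its centre
- spray: Bystander: white bottle 52 mm diameter, 150 mm high, origin under its centre
- mug: Bystander: white mug 76 mm diameter, 90 mm high, origin under its centre
- driver: Bystander: screwdriver 160 mm long lying behind the router
- brush: Bystander: small brush 150 mm long lying behind the stand

How it is judged:
By the outcome, as a careful person would: the job done as asked, in the order asked, and still so for the second after the job is handed in, while the arm keeps its last pose, push and grip.
It also fails if it takes over 45 s, if anything falls off the work surface, if the arm or the gripper's body presses on something with over 40 N, if the wrist force passes 120 N, or if a joint passes its speed limit or range.

## Working session

There is one attempt and no reset: what is moved stays moved. The work goes in short steps, Python scripts to look and compute and a tool call to move; the robot and the scene stay as the last step left them, time stands still between calls to the robot, and variables do not carry over. Pictures are saved under pics/ and viewed, and the job is handed in when it is done.

Besides the shell and the picture viewer there is one more tool, called after "Call:" by a JSON object that holds its "name" and its "arguments", one argument or row to a line. play_rows: Moves the arm, as the interface text tells. Its arguments: {"type":"object","properties":{"rows":{"type":"array","items":{"type":"array"}},"newtons":{"type":"number"}},"required":["rows"]}

```bash
mkdir -p pics; ls
python3 - <<'E'
from workcell import get_obs, camera, spotter
import cv2
o=get_obs();print(o)
for n in ["scene","top"]:
    c=camera(n);cv2.imwrite(f"pics/{n}0.png",c["img"][:,:,::-1]);print(n,c["xyz"],c["orientation"],c["intrinsics"])
    for t in ["scope_centre","scope_nose","processor","router","stand","torch_centre","carton","tape","cards","spray","mug"]:
        print(t,[(r["point"],round(r["confidence"],2)) for r in spotter.spot_in(c,t)[:2]])
E
```

```text
pics
{'time': 0.0, 'q': array([7.37389003e+01, 5.01177933e+00, 1.00344629e+01, 9.51005849e+01,
       1.32066179e-03, 8.99983779e+01]), 'qd': array([ 0.01624885, -0.05678276, -0.00596603,  0.04544797,  0.0023879 ,
       -0.04952002]), 'joint_efforts': array([-1.42451468e-04, -5.20386529e+01,  4.64809048e+01,  1.60941010e-02,
       -2.54491238e-05,  3.62357014e-06]), 'ee_pos': array([0.1539242 , 0.52773526, 0.20177667]), 'tcp_rot': array([-1.79998677e+02,  7.79012808e-02,  7.37405224e+01]), 'wrist_force': array([-0.3448188 ,  0.57050929,  0.15890537]), 'torque': array([-0.01109662,  0.01752573,  0.01259501]), 'opening': 0.08510462933235906}
scene [1.26686475 0.27193935 1.16685007] [-145.84235576   -0.59850248  109.72845379] [[603.62377979   0.         322.67764837]
 [  0.         603.62377979 237.84815433]
 [  0.           0.           1.        ]]
scope_centre [([0.571, -0.3611, 0.1628], 0.86)]
scope_nose [([0.5757, -0.3627, 0.1635], 0.59)]
processor [([0.531, 0.304, 0.0104], 0.88)]
router [([0.5284, 0.2991, 0.0162], 0.79), ([0.6674, -0.3384, 0.0174], 0.53)]
stand [([0.5982, -0.31,
[... 456 characters left out ...]
97   -0.39745781  -88.12073137] [[560.94483788   0.         326.82270281]
 [  0.         560.94483788 246.66562631]
 [  0.           0.           1.        ]]
scope_centre [([0.5534, -0.358, 0.1835], 0.98)]
scope_nose [([0.557, -0.3644, 0.1805], 0.83)]
processor [([0.5296, 0.3013, 0.0129], 0.66)]
router [([0.5332, 0.2992, 0.007], 0.77)]
stand [([0.566, -0.315, 0.0089], 0.84), ([0.4307, -0.0166, 0.0243], 0.18)]
torch_centre [([0.5667, -0.2531, 0.1453], 0.63)]
carton [([0.5429, 0.0077, 0.0216], 0.96)]
tape [([0.4302, -0.0133, 0.0249], 0.78), ([0.6321, 0.3206, 0.0246], 0.59)]
cards [([0.6914, 0.005, 0.0297], 0.86)]
spray [([0.7516, -0.1311, 0.0947], 0.66)]
mug [([0.7852, 0.1284, 0.0477], 0.76)]
```

View pics/scene0.png

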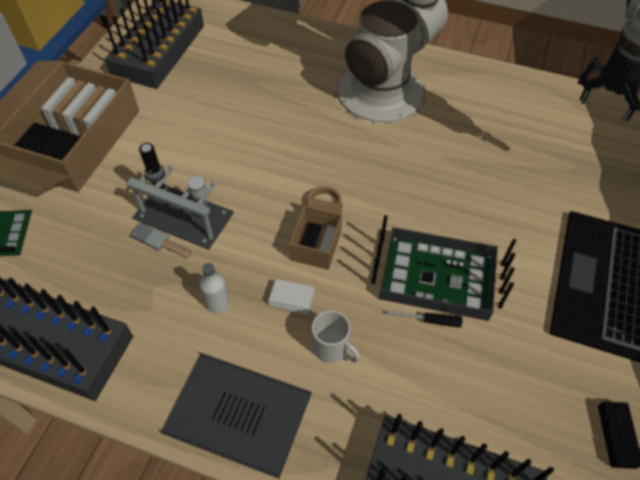

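View pics/top0.png

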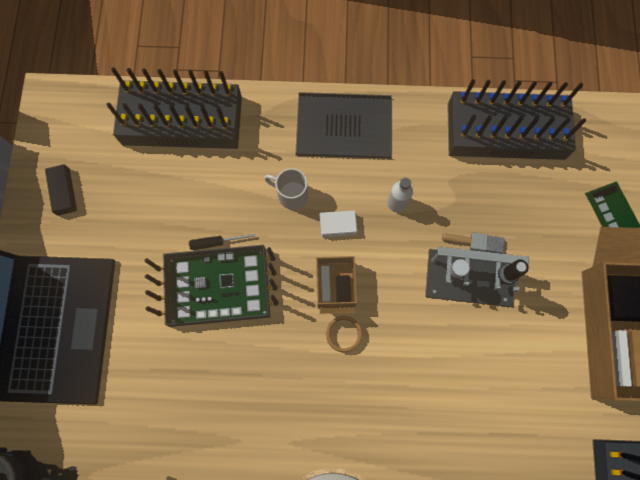

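```bash
cat > h.py <<'E'
import numpy as np,cv2
from scipy.spatial.transform import Rotation as R
def ray(c,u,v):
    d=np.linalg.inv(c["intrinsics"])@np.array([u,v,1.]);d=R.from_euler("xyz",c["orientation"],degrees=True).as_matrix()@d
    return np.array(c["xyz"]),d
def atz(c,u,v,z):
    o,d=ray(c,u,v);return o+d*(z-o[2])/d[2]
def proj(c,p):
    M=R.from_euler("xyz",c["orientation"],degrees=True).as_matrix()
    q=c["intrinsics"]@(M.T@(np.array(p)-c["xyz"]));return q[:2]/q[2]
def crop(c,u,v,r,n,f):
    im=c["img"][max(0,v-r):v+r,max(0,u-r):u+r,::-1];cv2.imwrite("pics/"+n,cv2.resize(im,None,fx=f,fy=f,interpolation=cv2.INTER_CUBIC))
E
python3 - <<'E'
from h import *
from workcell import *
for n,a,b in [("scene",(160,170),(428,278)),("top",(500,265),(226,281))]:
    c=camera(n)
    for t in ["scope_centre","processor","torch_centre"]:
        r=spotter.trace(c,t)
        for k in r[:1]:
            m=k["pixels"];ys,xs=np.nonzero(m);u,v=xs.mean(),ys.mean()
            print(n,t,round(k["confidence"],2),xs.min(),xs.max(),ys.min(),ys.max(),u,v,m.sum(),atz(c,u,v,.0135),atz(c,u,v,.205))
    crop(c,*a,40,n+"s.png",7);crop(c,*b,40,n+"p.png",7)
i=[cv2.imread(f"pics/{k}.png") for k in ["scenes","tops","scenep","topp"]]
i=[cv2.resize(k,(300,300)) if 0 else k for k in i]
cv2.imwrite("pics/s1.png",np.hstack(i[:2])[:, :]);cv2.imwrite("pics/p1.png",np.hstack(i[2:]))
E
```

```text
scene scope_centre 0.88 138 165 142 189 151.26731301939057 163.69529085872577 722 [ 0.462529   -0.46067501  0.0135    ] [ 0.59607934 -0.33903315  0.205     ]
scene processor 0.67 371 515 216 320 441.80088216761186 272.4939088426801 9522 [0.52256193 0.29978673 0.0135    ] [0.64614452 0.295163   0.205     ]
scene torch_centre 0.65 187 206 176 205 196.84677419354838 187.47043010752688 372 [ 0.49197635 -0.31946404  0.0135    ] [ 0.62063731 -0.22126857  0.205     ]
top scope_centre 0.95 498 527 259 283 512.3235294117648 271.3450980392157 510 [ 0.59102146 -0.41875609  0.0135    ] [ 0.55150768 -0.35408019  0.205     ]
top processor 0.56 144 277 245 326 214.1176684000484 284.97109686781954 8269 [0.53327855 0.29839081 0.0135    ] [0.50208012 0.25979294 0.205     ]
top torch_centre 0.83 449 468 259 279 458.37060702875397 268.56869009584665 313 [ 0.59340558 -0.28827744  0.0135    ] [ 0.55354847 -0.24239131  0.205     ]
```

View pics/s1.png

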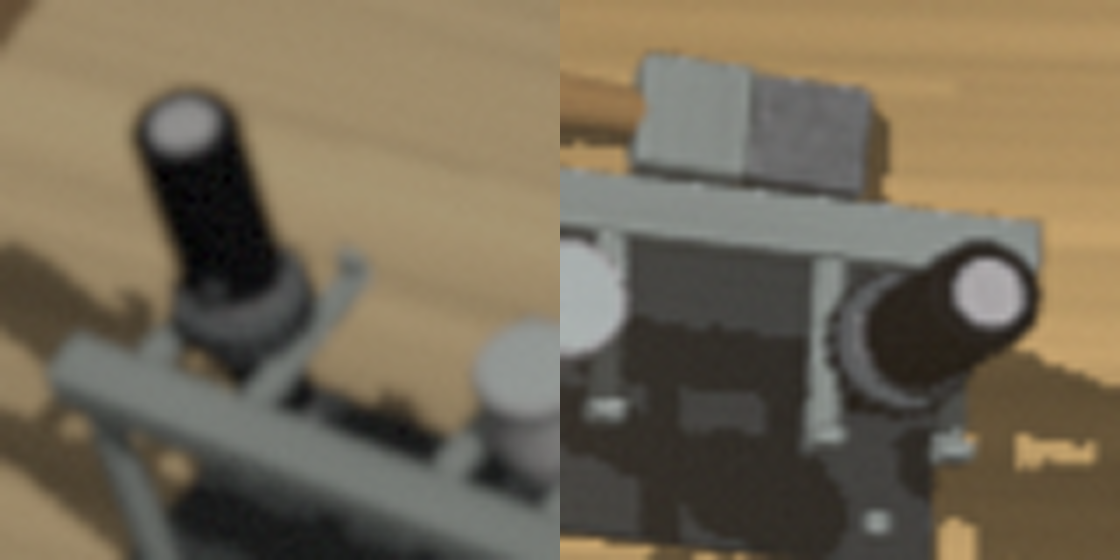

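View pics/p1.png

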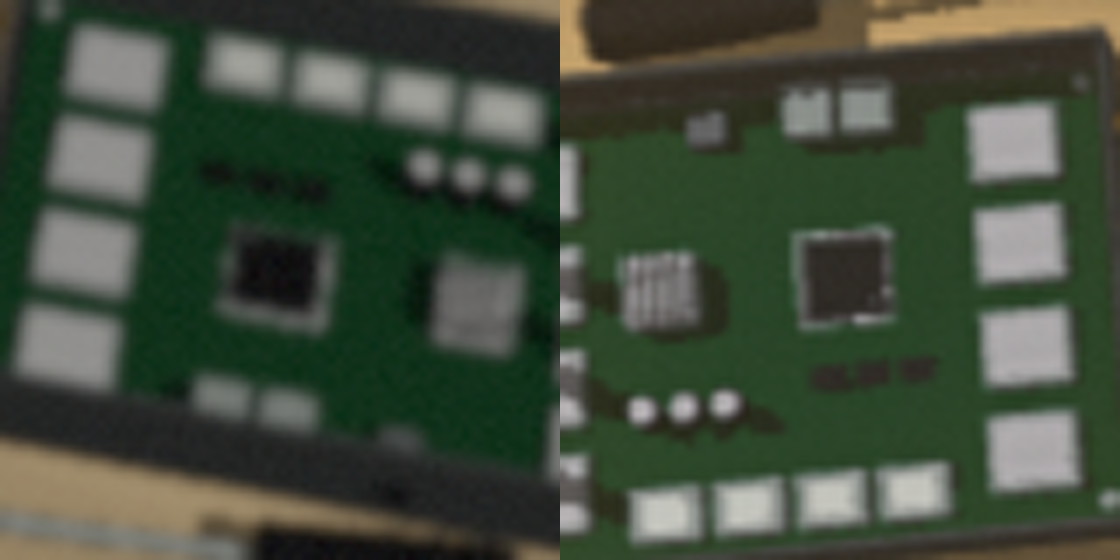

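Run:
```python
from h import *
from workcell import *
s=camera("scene");t=camera("top")
def tri(a,b):
    o1,d1=ray(s,*a);o2,d2=ray(t,*b)
    k=np.linalg.lstsq(np.c_[d1,-d2],o2-o1,rcond=None)[0]
    p,q=o1+k[0]*d1,o2+k[1]*d2;return (p+q)/2,p-q
print("top",tri((146.4,148.1),(521.4,266.4)),atz(s,146.4,148.1,.205),atz(t,521.4,266.4,.205))
print("ring", atz(s,120+240/7,130+310/7,.131),atz(t,460+355/7,225+340/7,.131))
print("chip",tri((427.4,277.3),(226.7,280.7)),atz(s,427.4,277.3,.0135),atz(t,226.7,280.7,.0135))
w=camera("wrist");cv2.imwrite("pics/w0.png",w["img"][:,:,::-1]);print(w["xyz"],w["orientation"],w["intrinsics"][0,0])
```

```text
top (array([ 0.5617101 , -0.37122248,  0.20622083]), array([-0.00100534,  0.00305423, -0.00130064])) [ 0.56078864 -0.37007617  0.205     ] [ 0.56261713 -0.37341333  0.205     ]
ring [ 0.56969097 -0.36464539  0.131     ] [ 0.56165368 -0.37529811  0.131     ]
chip (array([0.54473593, 0.27108014, 0.0112131 ]), array([-0.00069822,  0.00310949,  0.00043846])) [0.54567973 0.27263364 0.0135    ] [0.54465531 0.26907552 0.0135    ]
[0.08009772 0.54836789 0.37392853] [1.62482110e+02 1.82288115e-02 7.37703446e+01] 416.6993807702756
```

View pics/w0.png

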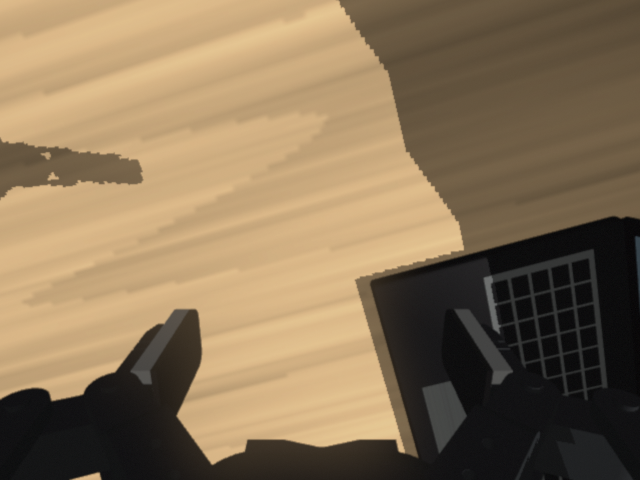

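Call:
{"name": "play_rows", "arguments": {
  "rows": [
    [0,[0,0,-3],[0,0,0]],
    [0,[0,0,-3],[0,0,0]],
    [0,[-0.2,4.8,-1],[0,0,5]],
    [0,[-0.2,4.8,0],[0,0,5]],
    [0,[-0.2,4.8,0],[0,0,5]],
    [0,[-0.2,4.8,0],[0,0,5]],
    [0,[-0.2,4.8,0],[0,0,5]],
    [0,[-0.2,4.8,0],[0,0,5]],
    [0,[-0.2,4.8,0],[0,0,5]],
    [0,[-0.2,4.8,0],[0,0,5]],
    [0,[-0.2,4.8,0],[0,0,5]],
    [0,[-0.2,4.8,0],[0,0,5]]
  ]
}}

```text
time: 2.95
ee_pos: [0.5107, 0.2121, 0.2725]
tcp_rot: [180.0, 0.1, 22.5]
wrist_force: [0.8, 0.6, 0.2]
opening: 0.0854
```

Run:
```python
from h import *
from workcell import *
w=camera("wrist");cv2.imwrite("pics/w1.png",w["img"][:,:,::-1])
o=get_obs();print(o["ee_pos"],o["tcp_rot"],o["qd"].round(1),w["xyz"],w["orientation"])
print(proj(w,[.545,.271,.0135]),[ (r["point"],r["confidence"]) for r in spotter.spot_in(w,"processor")])
```

```text
[0.51305918 0.20620603 0.27244338] [1.79800645e+02 6.90219324e-02 2.19035491e+01] [ 5.3 -0.4 -0.   0.4  0.6 -0.1] [0.4813719  0.28218904 0.44385746] [1.62433509e+02 6.08551345e-02 2.25055606e+01]
[375.63035496 137.98826201] [([0.5389, 0.2902, 0.011], 0.67)]
```

View pics/w1.png

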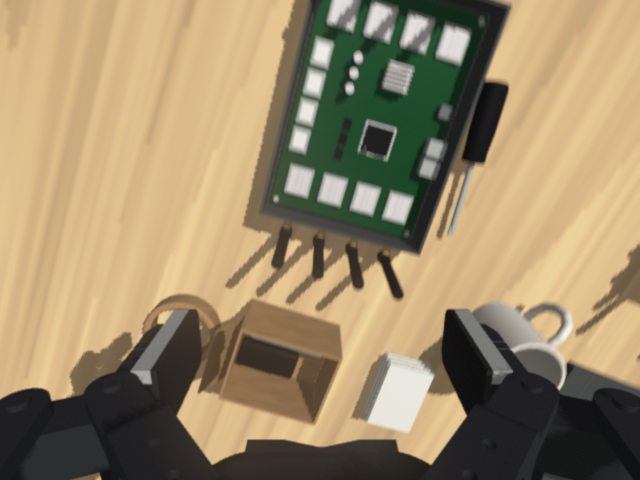

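Call:
{"name": "play_rows", "arguments": {
  "rows": [
    [0,[0.3,4.8,0],[0,0,5]],
    [0,[0.3,4.8,0],[0,0,5]],
    [0,[0.3,4.8,0],[0,0,5]],
    [0,[0.3,4.8,0],[0,0,5]],
    [0,[0.3,4.8,0],[0,0,5]],
    [0,[0.3,4.8,0],[0,0,5]],
    [0,[0.3,4.8,0],[0,0,5]],
    [0,[0.3,4.8,0],[0,0,5]],
    [0,[0.3,4.8,0],[0,0,5]],
    [0,[0.3,4.8,0],[0,0,5]],
    [0,[0,1,0],[0,0,0]],
    [0,[0,0,0],[0,0,0]]
  ]
}}

```text
time: 4.25
ee_pos: [0.528, -0.2765, 0.2697]
tcp_rot: [180.0, 0.1, -29.5]
wrist_force: [-0.7, 0.6, -0.8]
opening: 0.0856
```

```bash
cat >> h.py <<'E'
def delta(o,p):
    M=R.from_euler("xyz",o["tcp_rot"],degrees=True).as_matrix();return M.T@(np.array(p)-o["ee_pos"])*100
E
python3 - <<'E'
from h import *
from workcell import *
w=camera("wrist");cv2.imwrite("pics/w2.png",w["img"][:,:,::-1])
o=get_obs();print(o["ee_pos"],o["tcp_rot"],o["qd"].round(1),w["xyz"],w["orientation"])
print(proj(w,[.5617,-.3717,.205]),delta(o,[.5617,-.3717,.26]),[ (r["point"],r["confidence"]) for r in spotter.spot_in(w,"scope_centre")])
E
```

```text
[ 0.52835719 -0.2757982   0.26972884] [ 1.79949926e+02  1.27773484e-01 -2.94153207e+01] [ 2.2 -0.2 -0.1  0.   0.3  0.4] [ 0.56617655 -0.2107344   0.44111716] [ 1.62435966e+02  1.10048199e-01 -2.94259867e+01]
[438.82516837 334.24997963] [7.61667373 6.71541216 0.96176975] [([0.5583, -0.3565, 0.1762], 0.94)]
```

View pics/w2.png

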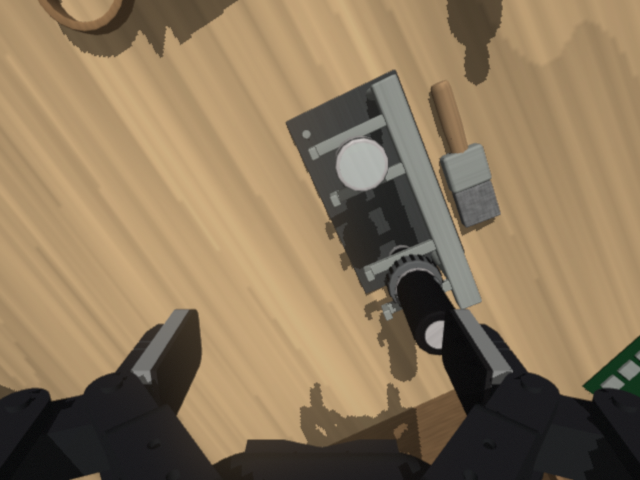

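Call:
{"name": "play_rows", "arguments": {
  "rows": [
    [0,[2,2,0],[0,0,1]],
    [0,[2,2,0],[0,0,1]],
    [0,[2,1.5,0],[0,0,1]],
    [0,[1,0.7,0],[0,0,0]],
    [0,[0,0,0],[0,0,0]],
    [0,[0,0,0],[0,0,0]]
  ]
}}

```text
time: 4.95
ee_pos: [0.5649, -0.3552, 0.2708]
tcp_rot: [-179.9, 0.0, -31.4]
wrist_force: [0.5, -0.3, 0.8]
opening: 0.0854
```

Run:
```python
from h import *
from workcell import *
w=camera("wrist");cv2.imwrite("pics/w3.png",w["img"][:,:,::-1])
o=get_obs();print(o["ee_pos"],o["tcp_rot"],o["qd"].round(1))
print(proj(w,[.5617,-.3717,.205]),proj(w,[.5617,-.3717,.131]),delta(o,[.5617,-.3717,.16]),[ (r["point"],r["confidence"]) for r in spotter.spot_in(w,"scope_centre")])
```

```text
[ 0.56480934 -0.35502794  0.27083362] [-1.79921047e+02  3.66111438e-02 -3.14010700e+01] [-0.4 -0.8 -0.5  0.  -0.1 -0. ]
[329.8589365  260.18940906] [328.00819184 225.97282203] [ 0.61034399  1.60030403 11.08077961] [([0.564, -0.3632, 0.2025], 0.95)]
```

View pics/w3.png

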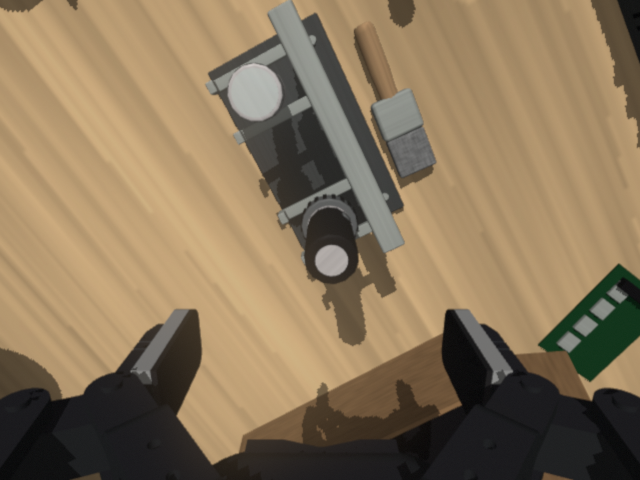

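Call:
{"name": "play_rows", "arguments": {
  "rows": [
    [0,[0.7,1.65,0],[0,0,0]],
    [0,[0,0,0],[0,0,0]],
    [0,[0,0,0],[0,0,0]],
    [0,[0,0,0],[0,0,0]]
  ]
}}

```text
time: 5.45
ee_pos: [0.5622, -0.369, 0.2732]
tcp_rot: [-179.9, -0.1, -31.2]
wrist_force: [-0.8, -0.6, 0.3]
opening: 0.0854
```

Run:
```python
from h import *
from workcell import *
w=camera("wrist");cv2.imwrite("pics/w4.png",w["img"][:,:,::-1])
o=get_obs();print(o["ee_pos"],o["tcp_rot"],o["qd"].round(1))
print(proj(w,[.5617,-.3717,.205]),proj(w,o["ee_pos"]-[0,0,.066]),delta(o,[.5621,-.3720,.16]))
```

```text
[ 0.56222644 -0.36894312  0.27335212] [-1.79900384e+02 -9.18490811e-02 -3.11705740e+01] [-0.1  0.3  0.3  0.   0.  -0.1]
[321.52285915 238.46366947] [319.90265752 235.49843271] [ 0.12923064  0.28780779 11.33495021]
```

View pics/w4.png

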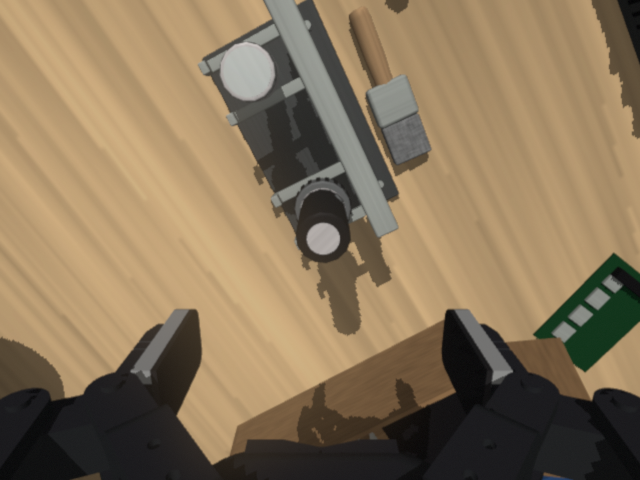

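Call:
{"name": "play_rows", "arguments": {
  "rows": [
    [0,[0.15,0.3,1],[0,0,0]],
    [0,[0,0,3],[0,0,0]],
    [0,[0,0,3],[0,0,0]],
    [0,[0,0,2],[0,0,0]],
    [0,[0,0,0],[0,0,0]],
    [0,[0,0,0],[0,0,0]],
    [0,[0,0,0],[0,0,0]]
  ]
}}

```text
time: 6.2
ee_pos: [0.563, -0.3694, 0.1845]
tcp_rot: [-179.9, -0.4, -31.0]
wrist_force: [1.0, -0.6, 0.6]
opening: 0.0855
```

Run:
```python
from h import *
from workcell import *
w=camera("wrist");cv2.imwrite("pics/w5.png",w["img"][:,:,::-1])
o=get_obs();print(o["ee_pos"],o["tcp_rot"],o["qd"].round(1))
print(proj(w,[.5617,-.3717,.205]),delta(o,[.5621,-.3720,.16]))
```

```text
[ 0.56320367 -0.36954859  0.18490109] [-179.88341543   -0.43605218  -31.02322182] [-0.  -0.1  0.2 -0.1 -0.1 -0.1]
[320.05345127 307.04131729] [0.01281018 0.27202334 2.48973064]
```

View pics/w5.png

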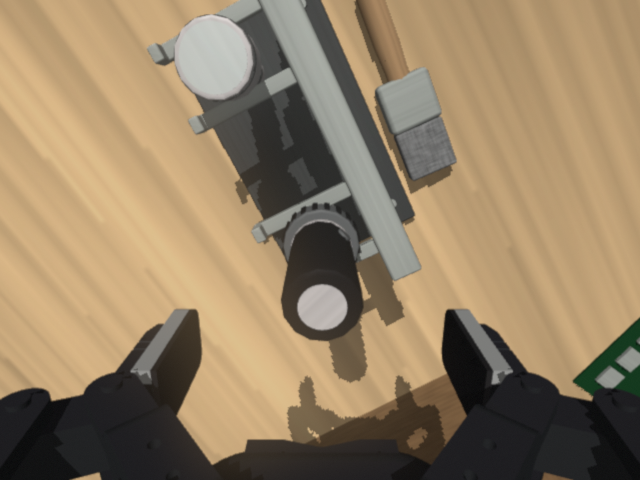

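Call:
{"name": "play_rows", "arguments": {
  "rows": [
    [0,[0.05,0.3,0.5],[-0.1,-0.4,0]],
    [0,[0,0,1.5],[0,0,0]],
    [0,[0,0,0.6],[0,0,0]],
    [0,[0,0,0],[0,0,0]],
    [0,[0,0,0],[0,0,0]]
  ]
}}

```text
time: 6.75
ee_pos: [0.5634, -0.374, 0.1617]
tcp_rot: [180.0, -0.3, -31.0]
wrist_force: [-0.9, 0.1, 1.2]
opening: 0.0857
```

Run:
```python
from h import *
from workcell import *
w=camera("wrist");cv2.imwrite("pics/w6.png",w["img"][:,:,::-1])
o=get_obs();print(o["ee_pos"],o["tcp_rot"],o["qd"].round(1))
print(proj(w,[.5617,-.3717,.205]),delta(o,[.5621,-.3720,.16]))
```

```text
[ 0.56340433 -0.37400471  0.16176498] [179.97682645  -0.30087495 -31.03211947] [ 0.  -0.1  0.1 -0.1  0.1 -0.1]
[312.54176755 328.26766802] [-0.21603564 -0.10460934  0.17532328]
```

View pics/w6.png

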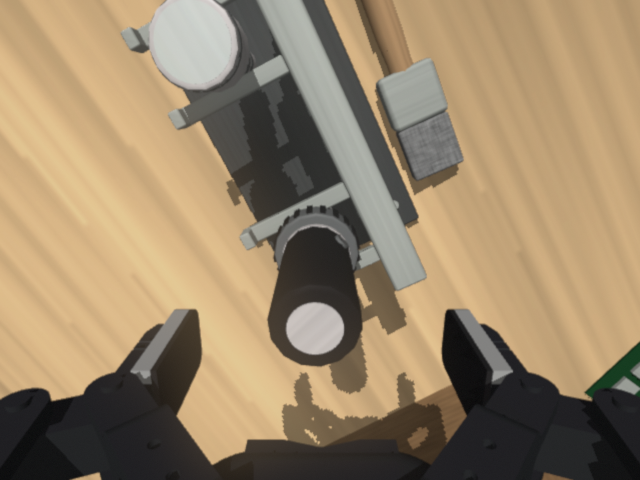

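Call:
{"name": "play_rows", "arguments": {
  "rows": [
    [0,[-0.2,-0.1,0.1],[0,-0.3,0]],
    [0,[0,0,0],[0,0,0]],
    [0.3,[0,0,0],[0,0,0]],
    [0.5,[0,0,0],[0,0,0]],
    [0.8,[0,0,0],[0,0,0]],
    [1,[0,0,0],[0,0,0]],
    [1,[0,0,0],[0,0,0]],
    [1,[0,0,0],[0,0,0]],
    [1,[0,0,0],[0,0,0]],
    [1,[0,0,0],[0,0,0]]
  ],
  "newtons": 50
}}

```text
time: 7.8
ee_pos: [0.5626, -0.3722, 0.1626]
tcp_rot: [180.0, -0.1, -31.0]
wrist_force: [0.3, -0.1, 1.1]
opening: 0.0316
```

Run:
```python
from h import *
from workcell import *
w=camera("wrist");cv2.imwrite("pics/w7.png",w["img"][:,:,::-1])
o=get_obs();print(o["ee_pos"],o["tcp_rot"],o["qd"].round(1),o["wrist_force"],o["torque"],o["opening"])
print(proj(w,[.5617,-.3717,.205]),delta(o,[.5621,-.3720,.16]))
```

```text
[ 0.56256997 -0.3721457   0.16262065] [ 1.79975096e+02 -1.06199647e-01 -3.10241934e+01] [ 0.  -0.1 -0.  -0.1 -0.   0. ] [-0.35849435  0.23228862 -0.38557921] [ 0.03248136 -0.00481526 -0.01416222] 0.03171146371265816
[316.8269572  329.78843511] [-0.04826926  0.01162283  0.26198086]
```

View pics/w7.png

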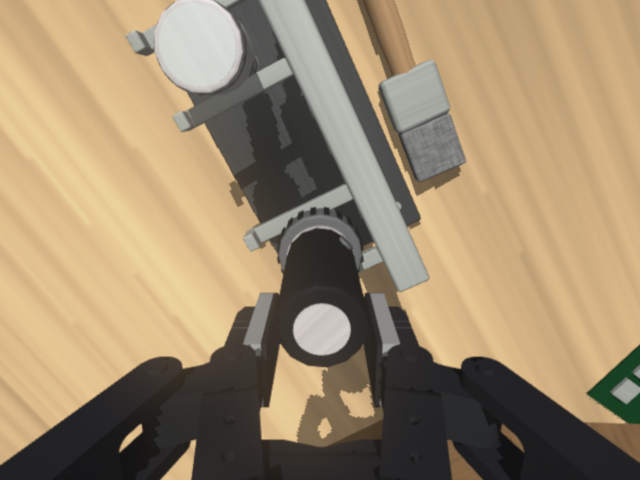

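Run:
```python
from h import *
from workcell import *
w=camera("wrist");o=get_obs();M=R.from_euler("xyz",o["tcp_rot"],degrees=True).as_matrix()
for y in (-.011,0,.011):
  for z in (.011,-.008,-.027): print(y,z,[proj(w,o["ee_pos"]+M@[x,y,z]).round(0) for x in (-.016,.016)])
crop(w,320,330,90,"w7c.png",4)
s=camera("scene");crop(s,160,170,60,"s7c.png",6)
```

```text
-0.011 0.011 [array([285., 249.]), array([354., 249.])]
-0.011 -0.008 [array([282., 264.]), array([358., 264.])]
-0.011 -0.027 [array([277., 283.]), array([362., 283.])]
0 0.011 [array([286., 271.]), array([354., 271.])]
0 -0.008 [array([282., 288.]), array([357., 288.])]
0 -0.027 [array([278., 309.]), array([361., 309.])]
0.011 0.011 [array([286., 292.]), array([353., 292.])]
0.011 -0.008 [array([283., 311.]), array([356., 311.])]
0.011 -0.027 [array([279., 334.]), array([360., 334.])]
```

View pics/w7c.png

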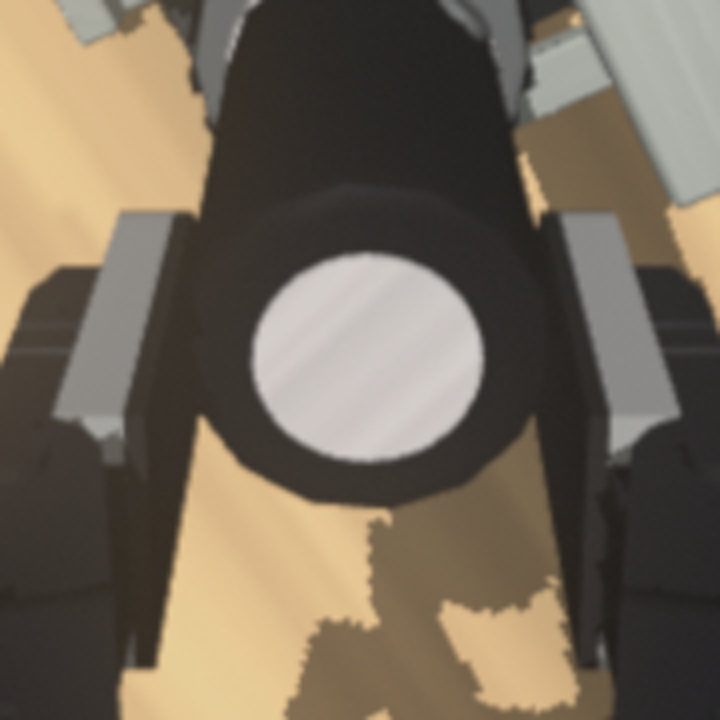

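View pics/s7c.png

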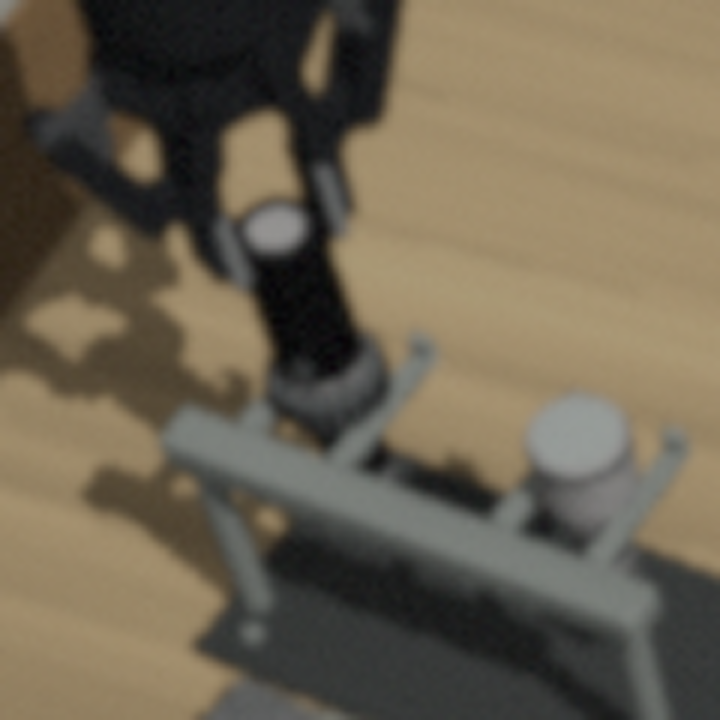

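Run:
```python
from h import *
from workcell import *
s=camera("scene");o=get_obs();M=R.from_euler("xyz",o["tcp_rot"],degrees=True).as_matrix()
f=lambda p:(proj(s,p)-[100,110])*6
for z in (.13,.15,.16,.17,.18,.19,.205,.22): print(z,f([.5621,-.372,z]).round(0))
for y in (-.011,.011):
  for z in (.011,-.008,-.027): print(y,z,[f(o["ee_pos"]+M@[x,y,z]).round(0) for x in (-.016,.016)])
```

```text
0.13 [319. 368.]
0.15 [307. 332.]
0.16 [300. 314.]
0.17 [294. 296.]
0.18 [288. 277.]
0.19 [282. 258.]
0.205 [272. 230.]
0.22 [262. 201.]
-0.011 0.011 [array([358., 327.]), array([281., 369.])]
-0.011 -0.008 [array([347., 292.]), array([269., 334.])]
-0.011 -0.027 [array([336., 257.]), array([257., 299.])]
0.011 0.011 [array([327., 292.]), array([251., 333.])]
0.011 -0.008 [array([316., 257.]), array([239., 298.])]
0.011 -0.027 [array([304., 221.]), array([226., 263.])]
```

Call:
{"name": "play_rows", "arguments": {
  "rows": [
    [0.5,[0,0,0],[0,0,0]],
    [0.3,[0,0,0],[0,0,0]],
    [0.2,[0,0,0],[0,0,0]],
    [0.2,[0,0,0],[0,0,0]],
    [0.2,[0,0,0],[0,0,0]],
    [0.2,[0,0,0.8],[0,0,0]],
    [0.2,[0,0,0.4],[0,0,0]],
    [0.2,[0,0,0],[0,0,0]],
    [0.2,[0,0,0],[0,0,0]]
  ]
}}

```text
time: 8.9
ee_pos: [0.5623, -0.3721, 0.1486]
tcp_rot: [180.0, -0.0, -31.0]
wrist_force: [0.3, 0.4, 0.4]
opening: 0.0681
```

Run:
```python
from h import *
from workcell import *
w=camera("wrist");cv2.imwrite("pics/w8.png",w["img"][:,:,::-1])
o=get_obs();print(o["ee_pos"],o["tcp_rot"],o["wrist_force"],o["opening"])
print(proj(w,[.5617,-.3717,.205]),delta(o,[.5621,-.3720,.15]))
s=camera("scene");crop(s,150,160,50,"s8c.png",6)
M=R.from_euler("xyz",o["tcp_rot"],degrees=True).as_matrix()
f=lambda p:(proj(s,p)-[100,110])*6
a=o["opening"]/2
for z in (.011,-.008,-.027,-.062): print(z,[f(o["ee_pos"]+M@[x,-.011,z]).round(0) for x in (-a,a)])
```

```text
[ 0.56234461 -0.37208488  0.14869908] [ 1.79972518e+02 -3.96259823e-02 -3.10255475e+01] [-0.03285004 -0.13594751  0.33142145] 0.06800947398609557
[317.04936796 352.41067407] [-0.02524653  0.0053962  -0.13010739]
0.011 [array([409., 328.]), array([247., 417.])]
-0.008 [array([398., 294.]), array([235., 383.])]
-0.027 [array([388., 259.]), array([222., 348.])]
-0.062 [array([367., 193.]), array([198., 283.])]
```

View pics/w8.png

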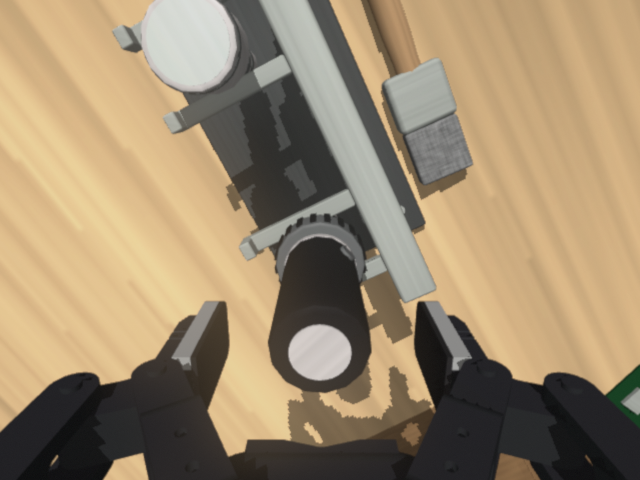

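View pics/s8c.png

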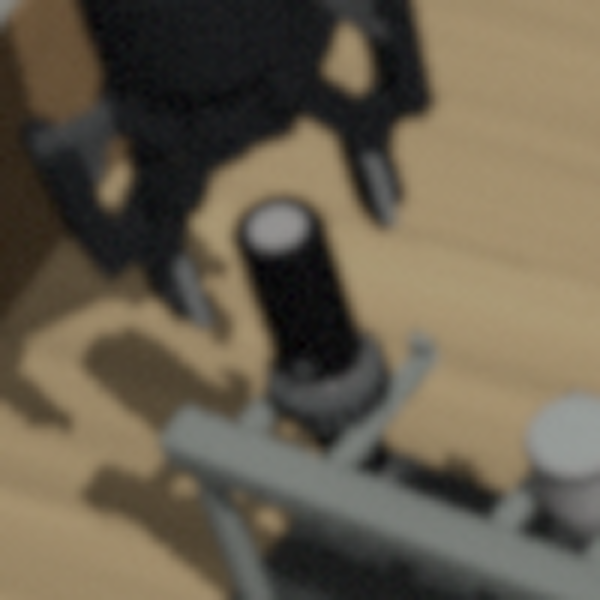

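Call:
{"name": "play_rows", "arguments": {
  "rows": [
    [0.3,[0,0,0],[0,0,0]],
    [0.5,[0,0,0],[0,0,0]],
    [0.8,[0,0,0],[0,0,0]],
    [1,[0,0,0],[0,0,0]],
    [1,[0,0,0],[0,0,0]],
    [1,[0,0,0],[0,0,0]],
    [1,[0,0,0],[0,0,0]],
    [1,[0,0,0],[0,0,0]]
  ],
  "newtons": 60
}}

```text
time: 9.8
ee_pos: [0.5626, -0.3722, 0.1496]
tcp_rot: [180.0, -0.1, -31.0]
wrist_force: [-0.9, 0.3, 1.0]
opening: 0.0323
```

Run:
```python
from h import *
from workcell import *
w=camera("wrist");cv2.imwrite("pics/w9.png",w["img"][:,:,::-1])
o=get_obs();print(o["ee_pos"],o["tcp_rot"],o["wrist_force"],o["torque"],o["opening"])
s=camera("scene");crop(s,150,160,50,"s9c.png",6)
```

```text
[ 0.56259325 -0.37223327  0.14963256] [ 1.79971792e+02 -1.09217338e-01 -3.10251967e+01] [-0.70081503  0.10048167  0.29128394] [-0.01549887  0.03077305  0.03142629] 0.03261971089163509
```

View pics/w9.png

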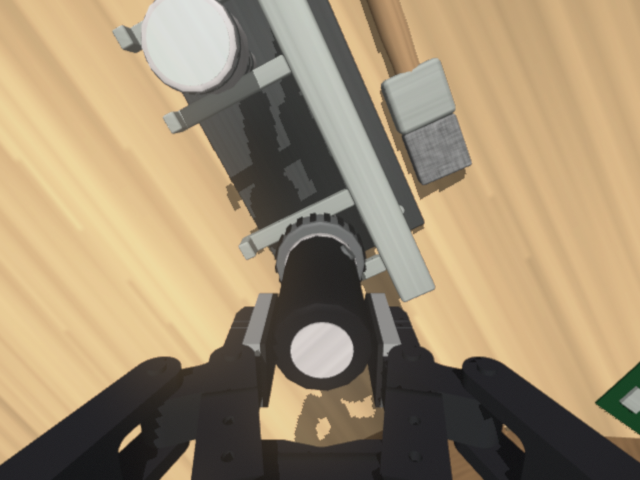

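View pics/s9c.png

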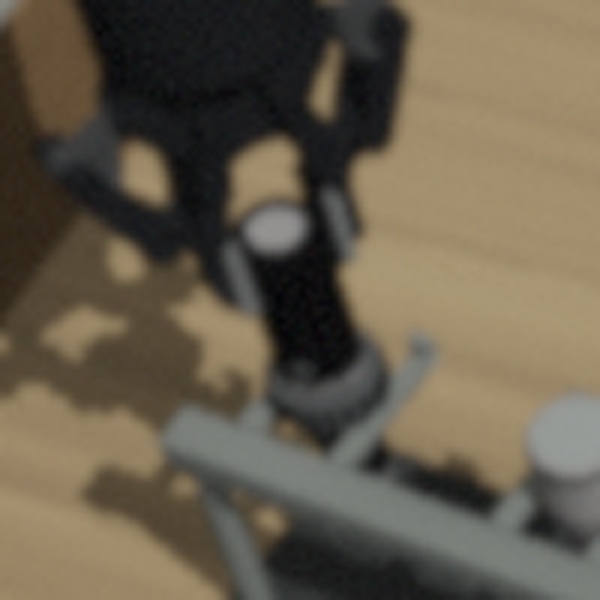

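Call:
{"name": "play_rows", "arguments": {
  "rows": [
    [1,[0,0,-0.5],[0,0,0]],
    [1,[0,0,-1],[0,0,0]],
    [1,[0,0,-1.5],[0,0,0]],
    [1,[0,0,0],[0,0,0]],
    [1,[0,0,0],[0,0,0]]
  ]
}}

```text
time: 10.4
ee_pos: [0.5625, -0.3722, 0.1818]
tcp_rot: [180.0, -0.1, -31.0]
wrist_force: [0.1, 0.3, -0.8]
opening: 0.0325
```

Run:
```python
from h import *
from workcell import *
w=camera("wrist");cv2.imwrite("pics/w10.png",w["img"][:,:,::-1])
o=get_obs();print(o["ee_pos"],o["tcp_rot"],o["wrist_force"],o["torque"],o["opening"])
s=camera("scene");crop(s,150,160,50,"s10c.png",6)
```

```text
[ 0.56252031 -0.37219681  0.18197918] [ 1.79968638e+02 -1.17425936e-01 -3.10278300e+01] [-1.2218619   0.4963144  -0.47951321] [-0.01743025 -0.05136313 -0.03302871] 0.03236230573756022
```

View pics/w10.png

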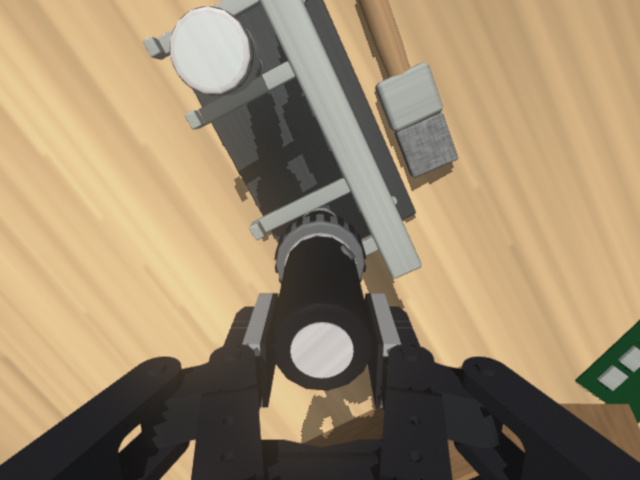

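View pics/s10c.png

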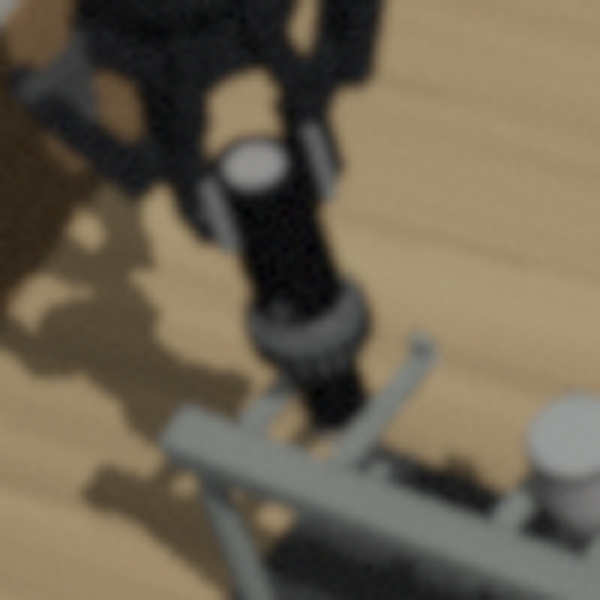

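Call:
{"name": "play_rows", "arguments": {
  "rows": [
    [1,[0,0,-2],[0,0,0]],
    [1,[0,0,-3],[0,0,0]],
    [1,[0,0,-2.5],[0,0,0]],
    [1,[0,0,0],[0,0,0]],
    [1,[-0.1,-1.5,0],[0,0,-1.3]],
    [1,[-0.2,-3,0],[0,0,-2.6]],
    [1,[-0.3,-4.5,0],[0,0,-4]],
    [1,[-0.3,-4.5,0],[0,0,-4]],
    [1,[-0.3,-4.5,0],[0,0,-4]],
    [1,[-0.3,-4.5,0],[0,0,-4]]
  ]
}}

```text
time: 11.5
ee_pos: [0.635, -0.1534, 0.2456]
tcp_rot: [-179.8, 0.8, -10.6]
wrist_force: [1.4, 0.6, -1.6]
opening: 0.0325
```

Call:
{"name": "play_rows", "arguments": {
  "rows": [
    [1,[-0.3,-4.5,-0.3],[0,0,-4]],
    [1,[-0.3,-4.5,-0.3],[0,0,-4]],
    [1,[-0.3,-4.5,0],[0,0,-4]],
    [1,[-0.3,-4.5,0],[0,0,-4]],
    [1,[-0.3,-4.5,0],[0,0,-4]],
    [1,[-0.3,-4.5,0],[0,0,-4]],
    [1,[-0.3,-3,0],[0,0,-2.6]],
    [1,[-0.1,-1.5,0],[0,0,-1.3]],
    [1,[0,0,0],[0,0,0]],
    [1,[0,0,0],[0,0,0]]
  ]
}}

```text
time: 12.5
ee_pos: [0.5929, 0.1833, 0.2373]
tcp_rot: [-179.0, 1.7, 19.8]
wrist_force: [-0.2, 0.7, -0.7]
opening: 0.0323
```

```bash
cat > look.py <<'E'
import sys
from h import *
from workcell import *
n=sys.argv[1]
w=camera("wrist");cv2.imwrite(f"pics/{n}.png",w["img"][:,:,::-1])
o=get_obs();print(o["time"],o["ee_pos"],o["tcp_rot"],o["qd"].round(1),o["wrist_force"],o["opening"])
M=R.from_euler("xyz",o["tcp_rot"],degrees=True);T=R.from_euler("xyz",[180,0,o["tcp_rot"][2]],degrees=True)
print("turn fix",(M.inv()*T).as_rotvec(degrees=True).round(2))
print("chip",proj(w,[.545,.271,.0135]),"delta",delta(o,[.545,.271,.108]))
E
python3 look.py w11
```

```text
12.55 [0.59305733 0.18296673 0.23734113] [-179.03993682    1.68469805   19.72110675] [-1.1  0.2  0.5  0.2 -0.1  0. ] [-0.72692764 -0.25540818 -1.17938122] 0.03255714013184997
turn fix [-0.96  1.68 -0.01]
chip [311.84429233  79.78644088] delta [-1.17232098 -9.68985578 13.13838934]
```

View pics/w11.png

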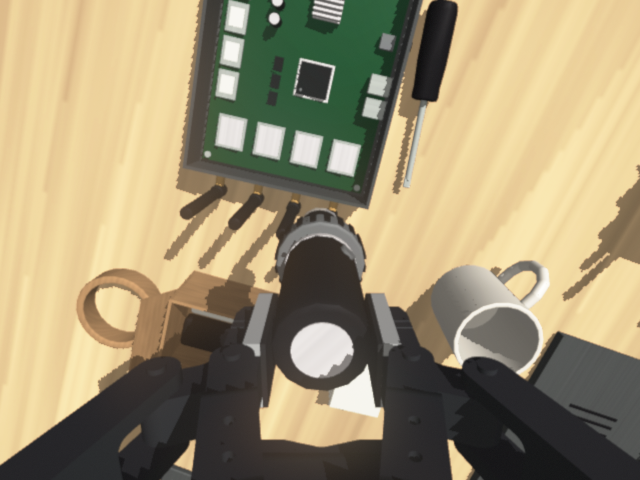

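Call:
{"name": "play_rows", "arguments": {
  "rows": [
    [1,[-0.3,-2.5,0],[-0.5,0.9,0]],
    [1,[-0.3,-2.5,0],[-0.4,0.8,0]],
    [1,[-0.3,-2.5,0],[0,0,0]],
    [1,[-0.1,-1.2,0],[0,0,0]],
    [1,[0,0,0],[0,0,0]],
    [1,[0,0,0],[0,0,0]],
    [1,[0,0,0],[0,0,0]]
  ]
}}

```text
time: 13.25
ee_pos: [0.558, 0.2548, 0.2361]
tcp_rot: [179.9, 0.0, 18.9]
wrist_force: [-0.5, -0.3, -0.7]
opening: 0.0327
```

```bash
python3 look.py w12
```

```text
13.3 [0.55805982 0.25467185 0.2360722 ] [1.79909239e+02 1.93391123e-02 1.88533253e+01] [ 0.2 -0.1  0.  -0.1  0.   0.3] [-0.41170622 -0.29577285 -1.0608044 ] 0.03225352776995355
turn fix [0.09 0.02 0.  ]
chip [314.19342394 164.49691272] delta [-0.70395315 -1.98752178 12.80432645]
```

View pics/w12.png

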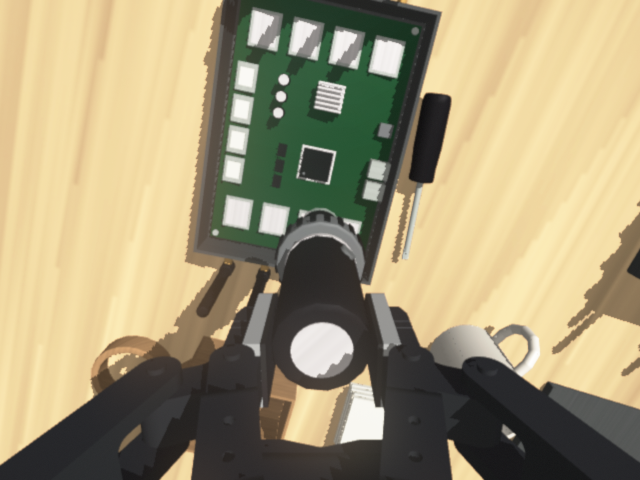

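```bash
cat > meas.py <<'E'
import sys
from h import *
from workcell import *
def chip(w,guess):
    # dark square blob nearest guess
    g=w["img"].max(2);u,v=map(int,proj(w,guess));r=28
    s=g[v-r:v+r,u-r:u+r];m=(s<60).astype(np.uint8)
    n,l,st,ce=cv2.connectedComponentsWithStats(m)
    print([(st[i][4],(ce[i]+[u-r,v-r]).round(1)) for i in range(1,n) if st[i][4]>30])
    crop(w,u,v,r+12,sys.argv[1]+"c.png",8)
w=camera("wrist");o=get_obs();t=o["ee_pos"]
chip(w,[.545,.271,.0135])
im=w["img"];g=im.min(2);m=(g[310:390,285:360]>150).astype(np.uint8)
n,l,st,ce=cv2.connectedComponentsWithStats(m);i=1+np.argmax(st[1:,4]);c=ce[i]+[285,310];print("disc",c,st[i])
print("top axis pos",atz(w,*c,t[2]+.0555)-t)
for z in (.0555,-.0185,-.0345): print(z,proj(w,t+[0,0,z]))
crop(w,320,290,80,sys.argv[1]+"s.png",5)
E
python3 meas.py m1
```

```text
[(np.int32(743), array([315.7, 164.3]))]
disc [319.46293245 347.6630972 ] [   5   12   63   56 2428]
top axis pos [-0.00115931  0.00066081  0.0555    ]
0.0555 [322.22641401 350.38486847]
-0.0185 [321.91885069 264.29351049]
-0.0345 [321.8783828 252.9659728]
```

View pics/m1c.png

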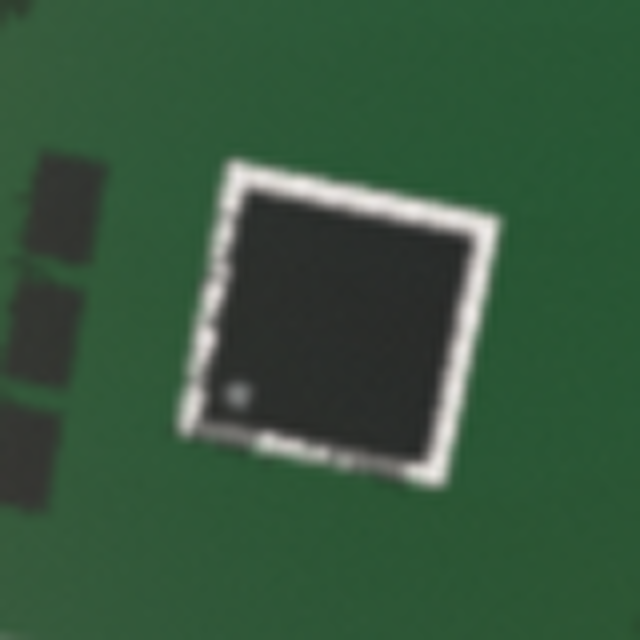

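View pics/m1s.png

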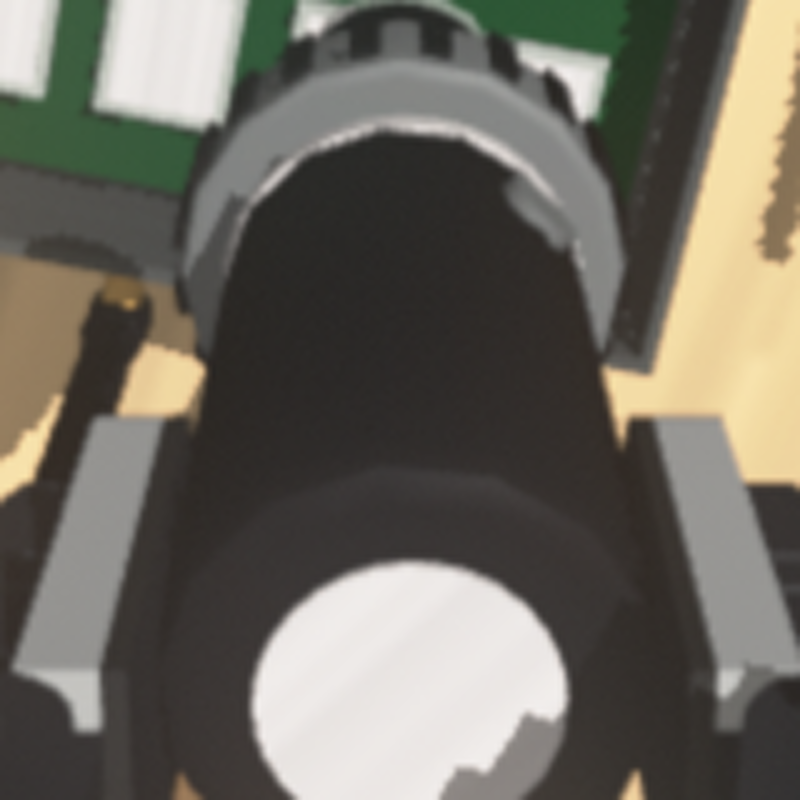

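Run:
```python
from h import *
from workcell import *
w=camera("wrist");o=get_obs();M=R.from_euler("xyz",o["tcp_rot"],degrees=True).as_matrix();t=o["ee_pos"]
p=atz(w,316.0,164.5,.0135);print(p,delta(o,[p[0],p[1],.108]))
# ring outline check
for y,z in [(-.022,-.0185),(-.017,-.0185),(.017,.0555),(-.017,.0555)]: print(y,z,(proj(w,t+M@[0,y,-z])-[240,210])*5)
```

```text
[0.54654877 0.2716239  0.0135    ] [-0.52823688 -1.95396904 12.80951699]
-0.022 -0.0185 [409.75129791  55.16099325]
-0.017 -0.0185 [409.70241372 105.63382947]
0.017 0.0555 [411.11368523 923.32547504]
-0.017 0.0555 [411.73800231 460.53274933]
```

Call:
{"name": "play_rows", "arguments": {
  "rows": [
    [1,[-0.3,-1,0],[0,0,0]],
    [1,[-0.2,-1,0],[0,0,0]],
    [1,[0,0,0],[0,0,0]],
    [1,[0,0,2],[0,0,0]],
    [1,[0,0,3],[0,0,0]],
    [1,[0,0,2],[0,0,0]],
    [1,[0,0,0],[0,0,0]],
    [1,[0,0,0],[0,0,0]],
    [1,[0,0,0],[0,0,0]]
  ]
}}

```text
time: 14.3
ee_pos: [0.5456, 0.2752, 0.1665]
tcp_rot: [179.9, -0.2, 19.0]
wrist_force: [0.4, 0.2, -0.8]
opening: 0.0327
```

```bash
python3 look.py w13
python3 - <<'E'
from h import *
from workcell import *
o=get_obs();print(delta(o,[.5462,.2715,.108]))
s=camera("scene");t=camera("top")
crop(s,428,260,60,"s13.png",6);crop(t,226,281,60,"t13.png",6)
E
python3 -c "
import cv2,numpy as np
a=[cv2.imread(f'pics/{k}13.png') for k in 'st'];cv2.imwrite('pics/st13.png',cv2.resize(np.hstack(a),(800,400)))"
```

```text
14.35 [0.54577825 0.27524667 0.16689787] [179.94452049  -0.21641608  18.97518217] [-0.1 -0.1  0.3 -0.2  0.   0. ] [ 0.24624267 -0.63302551 -0.71642973] 0.032466628948085954
turn fix [ 0.06 -0.22 -0.  ]
chip [318.73987881 206.39364617] delta [-0.23392513  0.37058204  5.88930679]
[-0.10418898  0.36231762  5.88978882]
```

View pics/w13.png

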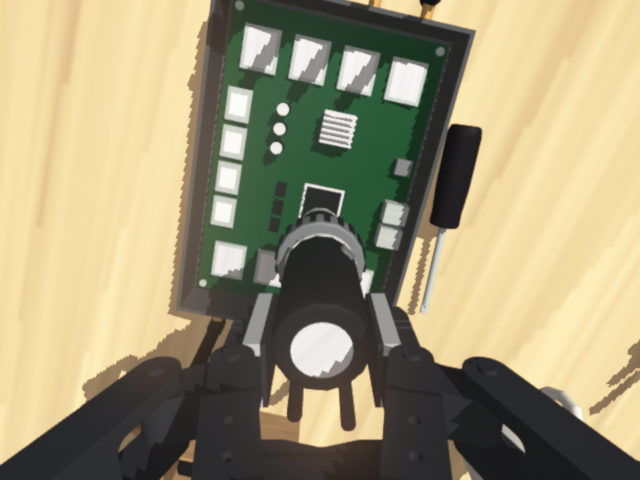

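View pics/st13.png

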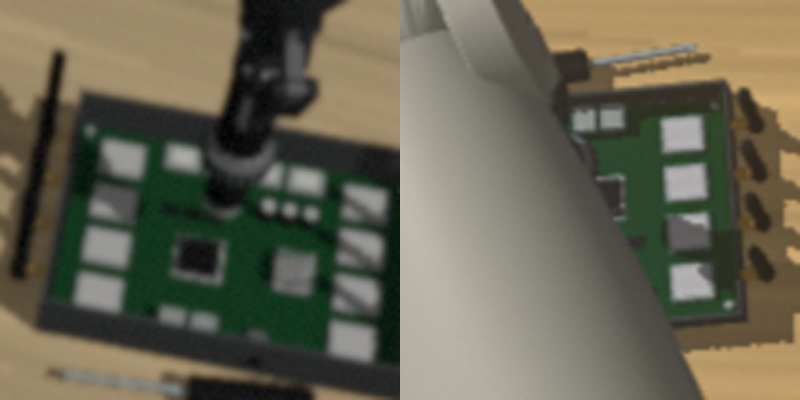

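Call:
{"name": "play_rows", "arguments": {
  "rows": [
    [1,[-0.1,0.35,0],[0,-0.2,0]],
    [1,[0,0,0],[0,0,0]],
    [1,[0,0,1.5],[0,0,0]],
    [1,[0,0,1.5],[0,0,0]],
    [1,[0,0,1],[0,0,0]],
    [1,[0,0,0],[0,0,0]],
    [1,[0,0,0],[0,0,0]],
    [1,[0,0,0],[0,0,0]]
  ]
}}

```text
time: 15.25
ee_pos: [0.5471, 0.2712, 0.127]
tcp_rot: [180.0, -0.2, 18.9]
wrist_force: [0.1, -0.1, -0.6]
opening: 0.0327
```

```bash
python3 look.py w14
python3 - <<'E'
from h import *
from workcell import *
o=get_obs();print(delta(o,[.5462,.2715,.108]))
s=camera("scene")
crop(s,428,260,50,"s14.png",6)
f=lambda p:((proj(s,p)-[378,210])*6).round(0)
t=o["ee_pos"];n=t-[0,0,.0845];print("nose",n,f(n),"chip",f([.5462,.2715,.0135]))
for z in (-.0345,-.0845):
  for a in [(0.013,0),(-.013,0),(0,.013),(0,-.013)]: print(z,a,f(t+[a[0],a[1],z]))
E
```

```text
15.3 [0.54719488 0.27122618 0.12721106] [179.9677972   -0.18954248  18.93406895] [ 0.  -0.1  0.2 -0.1  0.   0. ] [-0.95895724  0.15545733 -0.95426165] 0.03234246723694604
turn fix [ 0.03 -0.19 -0.  ]
chip [318.38517162 213.97590981] delta [-0.22130479 -0.05090458  1.92035639]
[-0.09157439 -0.05926185  1.92078086]
nose [0.54719488 0.27122618 0.04271106] [304. 365.] chip [293. 404.]
-0.0345 (0.013, 0) [317. 321.]
-0.0345 (-0.013, 0) [335. 262.]
-0.0345 (0, 0.013) [362. 302.]
-0.0345 (0, -0.013) [290. 281.]
-0.0845 (0.013, 0) [295. 394.]
-0.0845 (-0.013, 0) [313. 336.]
-0.0845 (0, 0.013) [339. 376.]
-0.0845 (0, -0.013) [269. 355.]
```

View pics/w14.png

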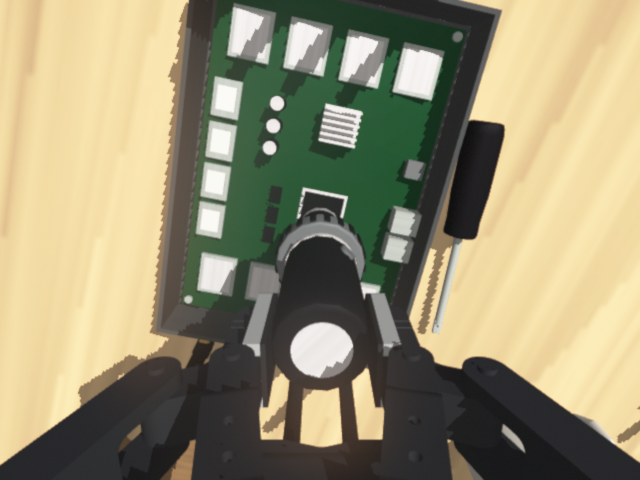

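View pics/s14.png

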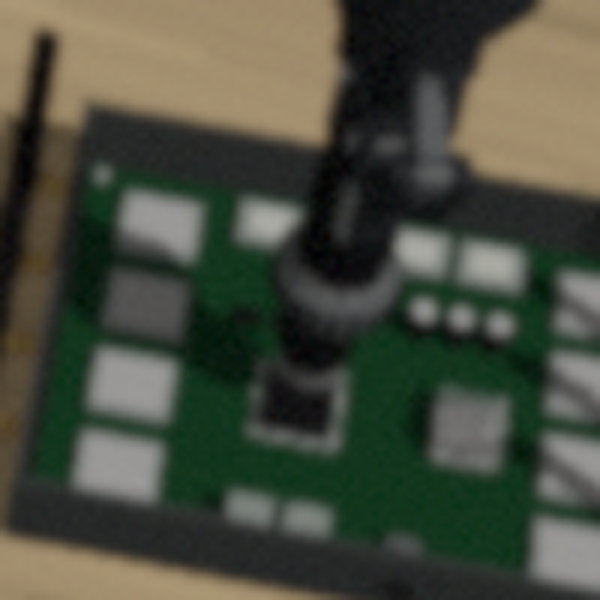

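Run:
```python
from h import *
from workcell import *
s=camera("scene");o=get_obs();t=o["ee_pos"]
u,v,r,f=430,268,20,18
im=s["img"][v-r:v+r,u-r:u+r,::-1];a=cv2.resize(im,None,fx=f,fy=f,interpolation=cv2.INTER_CUBIC)
a=cv2.convertScaleAbs(a,alpha=1.8,beta=20);b=a.copy()
for z,rad,col in [(-.0845,.013,(0,0,255)),(-.0345,.022,(255,255,0)),(-.0185,.022,(0,255,255))]:
    th=np.linspace(0,2*np.pi,60)
    P=np.array([(proj(s,t+[rad*np.cos(k),rad*np.sin(k),z])+.5-[u-r,v-r])*f for k in th]).astype(int)
    cv2.polylines(b,[P],True,col,1)
P=np.array([(proj(s,[.5462+x,.2715+y,.0135])+.5-[u-r,v-r])*f for x,y in [(.014,.014),(-.014,.014),(-.014,-.014),(.014,-.014)]]).astype(int);cv2.polylines(b,[P],True,(255,0,255),1)
cv2.imwrite("pics/s15.png",cv2.resize(np.hstack([a,b]),(800,400)))
cv2.imwrite("pics/s15b.png",cv2.resize(b,(600,600)))
```

```text
(no output)
```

View pics/s15b.png

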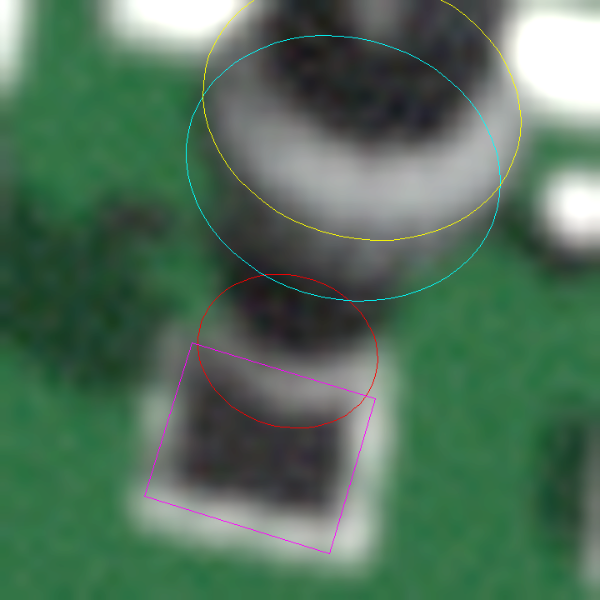

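Call:
{"name": "play_rows", "arguments": {
  "rows": [
    [1,[-0.1,-0.05,0.5],[0,-0.2,0]],
    [1,[0,0,0.6],[0,0,0]],
    [1,[0,0,0.4],[0,0,0]],
    [1,[0,0,0],[0,0,0]],
    [1,[0,0,0],[0,0,0]],
    [1,[0,0,0],[0,0,0]]
  ]
}}

```text
time: 16.0
ee_pos: [0.5462, 0.2715, 0.1112]
tcp_rot: [180.0, -0.0, 18.9]
wrist_force: [0.2, 0.1, -0.9]
opening: 0.0323
```

```bash
python3 look.py w16
cat > ov.py <<'E'
import sys
from h import *
from workcell import *
s=camera("scene");o=get_obs();t=o["ee_pos"];print(delta(o,[.5462,.2715,.108]),"nose z",t[2]-.0845)
u,v,r,f=430,268,20,15
im=s["img"][v-r:v+r,u-r:u+r,::-1];a=cv2.resize(im,None,fx=f,fy=f,interpolation=cv2.INTER_CUBIC)
a=cv2.convertScaleAbs(a,alpha=1.8,beta=20);b=a.copy()
off=np.array([-.0018,.0021,0])
for z,rad,col in [(-.0845,.013,(0,0,255)),(-.0345,.022,(255,255,0)),(-.0185,.022,(0,255,255))]:
    th=np.linspace(0,2*np.pi,60)
    P=np.array([(proj(s,t+off+[rad*np.cos(k),rad*np.sin(k),z])+.5-[u-r,v-r])*f for k in th]).astype(int)
    cv2.polylines(b,[P],True,col,1)
P=np.array([(proj(s,[.5457+x,.2726+y,.0135])+.5-[u-r,v-r])*f for x,y in [(.014,.014),(-.014,.014),(-.014,-.014),(.014,-.014)]]).astype(int);cv2.polylines(b,[P],True,(255,0,255),1)
cv2.imwrite("pics/%s.png"%sys.argv[1],cv2.resize(np.hstack([a,b])[:450],(800,300)))
E
python3 ov.py ov16
```

```text
16.05 [0.54621769 0.27153694 0.11127262] [ 1.79974276e+02 -1.51319675e-02  1.89351624e+01] [-0.1 -0.1  0.3  0.  -0.1 -0. ] [ 0.60191434 -0.0390139  -0.42322248] 0.03217778199917433
turn fix [ 0.03 -0.02 -0.  ]
chip [319.81172102 220.9620578 ] delta [-0.13269006  0.01112751  0.32723151]
[-0.0076738   0.00514382  0.33526523] nose z 0.02685266086740974
```

View pics/ov16.png

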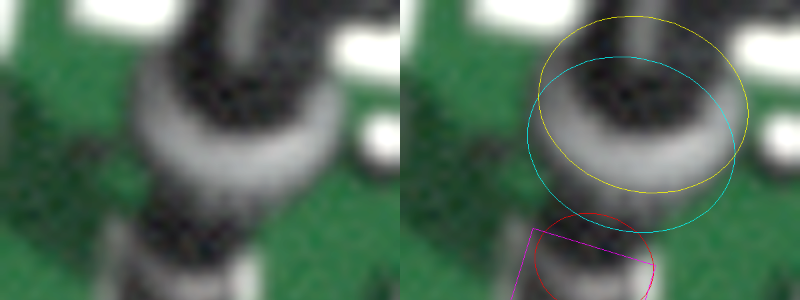

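View pics/w16.png

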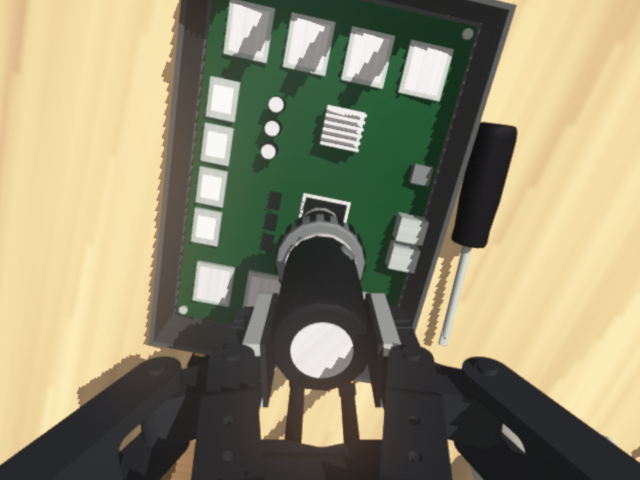

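```bash
sed -i 's/^cv2.imwrite.*/cv2.imwrite("pics\/%s.png"%sys.argv[1],np.hstack([cv2.resize(a,(400,400)),cv2.resize(b,(400,400))]))/' ov.py; sed -i 's/u,v,r,f=430,268,20,15/u,v,r,f=430,273,15,27/' ov.py; python3 ov.py ov17
```

```text
[-0.01051334  0.00595     0.33913507] nose z 0.026891377477557307
```

View pics/ov17.png

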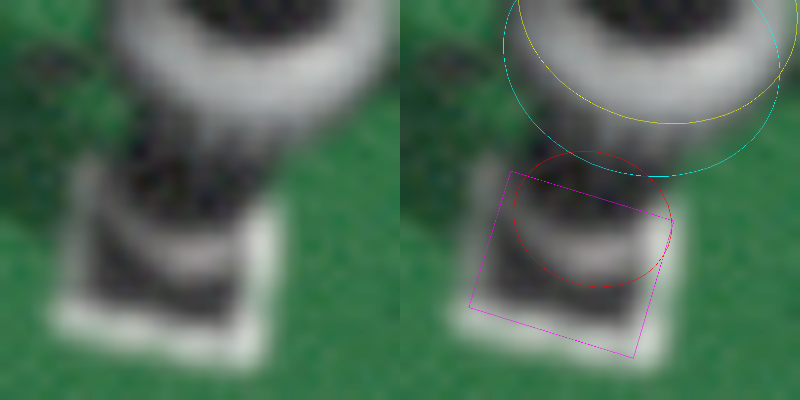

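Run:
```python
from h import *
from workcell import *
s=camera("scene");s["img"]=cv2.imread("pics/scene0.png")[:,:,::-1]
u,v,r,f=153,165,25,24
im=s["img"][v-r:v+r,u-r:u+r,::-1];a=cv2.resize(im,None,fx=f,fy=f,interpolation=cv2.INTER_CUBIC)
a=cv2.convertScaleAbs(a,alpha=1.8,beta=20);b=a.copy()
t=np.array([.5608,-.3701,0])
for z,rad,col in [(.115,.022,(255,255,0)),(.131,.022,(0,255,255)),(.205,.017,(0,0,255))]:
    th=np.linspace(0,2*np.pi,60)
    P=np.array([(proj(s,t+[rad*np.cos(k),rad*np.sin(k),z])+.5-[u-r,v-r])*f for k in th]).astype(int)
    cv2.polylines(b,[P],True,col,2)
cv2.imwrite("pics/ovh.png",cv2.resize(b,(600,600)))
```

```text
(no output)
```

View pics/ovh.png

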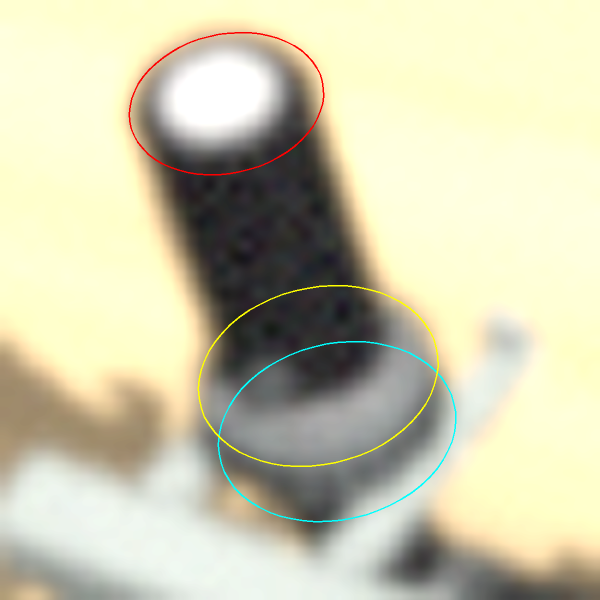

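Call:
{"name": "play_rows", "arguments": {
  "rows": [
    [1,[0,0,0.3],[0,0,0]],
    [1,[0,0,0],[0,0,0]],
    [1,[0,0,0],[0,0,0]],
    [1,[0,0,0],[0,0,0]],
    [1,[0,0,0],[0,0,0]]
  ]
}}

```text
time: 16.7
ee_pos: [0.5464, 0.2717, 0.1083]
tcp_rot: [180.0, -0.1, 18.9]
wrist_force: [-0.3, -0.1, -0.2]
opening: 0.0326
```

```bash
python3 look.py w18; python3 ov.py ov18
```

```text
16.75 [0.54638528 0.27165276 0.10833686] [ 1.79980509e+02 -5.04507095e-02  1.89386873e+01] [-0.   0.   0.   0.1 -0.1  0. ] [ 0.56612119  0.09090638 -1.14220231] 0.032007938573209715
turn fix [ 0.02 -0.05 -0.  ]
chip [319.36329256 222.1722514 ] delta [-0.1522441   0.01677133  0.0335578 ]
[-0.02232929  0.00643218  0.03269229] nose z 0.023827093710091576
```

View pics/w18.png

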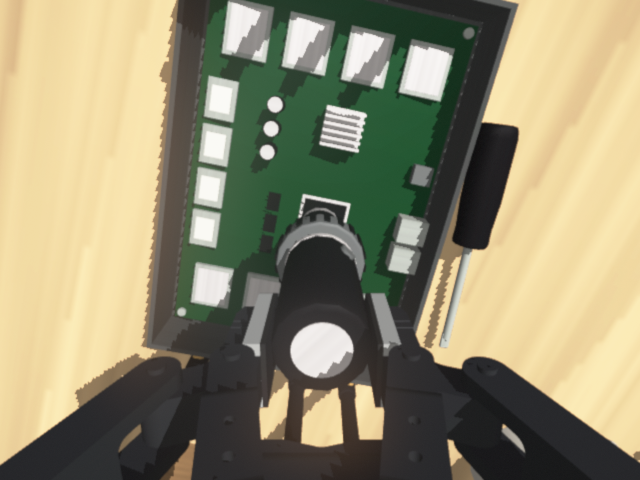

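View pics/ov18.png

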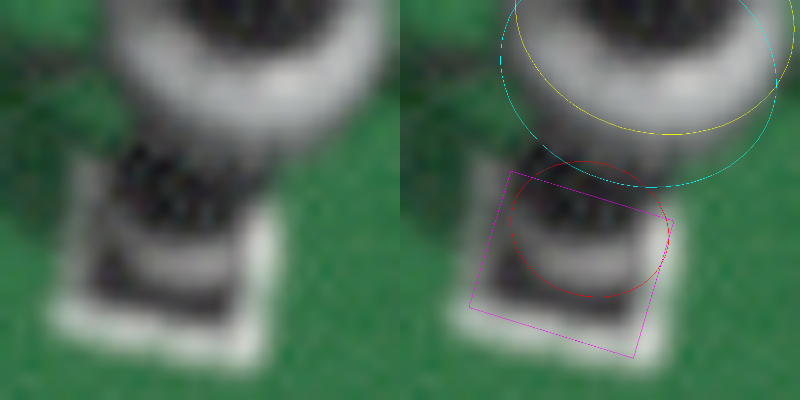

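```bash
python3 -c "
from workcell import *
print(job_done())"
```

```text
the job is handed in; nothing more can be done
None
```

I lifted the microscope off its fork and carried it nose down over the carton and the antennas. I handed the job in with it held still and upright over the processor chip.

**Last checks, at 16.75 s:**
- **Centring:** the microscope's axis was about 0.2 mm from my estimate of the chip's centre. That estimate combines cameras that disagree by up to about 3 mm.
- **Height:** the nose was at 23.8 mm, about 10 mm above the chip. I worked this out from the hanging height given in the task and how far the arm had moved.
- **Upright and still:** the tilt was under 0.1° and the joints were at rest.
- **Contact:** the force readings stayed within about 1 N, so nothing was touching.

**What disagreed:**
- **Height in the scene camera:** the picture showed the nose about one pixel higher than I calculated. That could mean about 2 mm of sideways error or 3–4 mm of height. The microscope on its fork showed a similar offset before I moved it, so I took it as camera error.
- **Finger length:** in the pictures the fingertips sit about 35 mm further back than the tool description says. My first grip was therefore too near the top, so I released it, went 13 mm lower and gripped again.
- **Opening:** the gripper reads 32–33 mm on the 34 mm body. The microscope did not slip in the wrist pictures.

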